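# Lock the slicer's blade guard by feel

## Robot

A 6-joint arm with a two-finger parallel gripper is mounted at the origin on a cart in front of the work surface, level with it; the furniture and walls round the work are solid. World frame = base frame: x ahead of the robot, y to its left, z up, the work surface at z = 0. Lengths are in m, angles in rad, forces in N, time in s.
With the tool pointing down it reaches from about 0.4 to 0.825 m from the base axis. Payload 7 kg.
Tool frame: the origin (TCP) lies midway between the tips of the shut fingers; the grasp point (between the pads) lies arm.hold_point_z behind it (arm.hold_point_z is the distance from the TCP to the grasp point, in m); z points along the fingers, y is the line along which they close (so a half turn about z gives the same grasp; the last joint's range is limited). The gripper opens to 88 mm and grips with 3 to 60 N. Pads are 19 mm wide; open, the fingers measure 130 mm over their backs; the gripper's body (78 mm by 193 mm) begins 47 mm behind the grasp point.
Start: joints at [-0.932, 0.359, 0.012, 0, -1.224, -0.288], TCP at [0.232, -0.634, 0.227] pointing down, gripper open.
Joint ranges: [-3.07, 3.07], [-1.43, 2.12], [-1.02, 1.25], [-3.03, 1.67], [-3.05, -0], [-3.03, 3.03]. Speed limits (rad/s): [2.39, 2.39, 3.01, 3.14, 3.14, 3.14].

## Interface

Orientations are given as [roll, pitch, yaw] about the fixed x, y, z axes, in that order (R = Rz(yaw) Ry(pitch) Rx(roll)).
In Python, from station import arm gives the robot as it stands.
- The arm moves only by the shell command python3 -m crank 'ROWS' [OPENING] [FORCE]. ROWS is JSON, a list that holds one entry, the list of rows, each a list of 4 numbers: the shift along the tool's x, y, z in units of 25 mm (1.0 is 25 mm), then the turn about the tool's z in units of 5 degrees (1.0 is 5 degrees). A call has 1 to 12 rows; each row is the pose to reach, as a shift and turn from the pose commanded when the call began, along the tool's axes at that moment; what a row does not reach only later rows make up. A row lasts 1/8 s, in which the tool goes at most 62.5 mm and 10.7 degrees, less where a joint would pass 70% of its speed; a pose out of reach is approached as far as the arm can. A call with a gripper value outside its range is refused whole. OPENING is the closure, from 0 (fully open) to 1 (shut), set as the call begins (- or left out, the last holds). The fingers move at their own pace and stop on an object; FORCE is the grip in N (left out, the last holds). Time passes only in rows, so rows that repeat a pose let the fingers close. It gives the time, the measured TCP pose, the force, the opening and the grip force at its end, in the units of the state.
- arm.get_state(): the state, without advancing time (a new reading comes with each control period).
- arm.grab_frame(name): name is "side" or "top" or "wrist"; returns (picture, depth): 384x512x3 uint8, red, green, blue; 384x512 float32, m along the optical axis (not along the pixel's ray), 0 where there is no reading.
- arm.get_calibration(name): a dict with "mtx" (3x3 intrinsics, pixels), "R" (3x3) and "t" (3): a world point X has camera coordinates R X + t; the wrist camera has in their place "mount" (4x4, takes a point from camera to tool coordinates, whose origin is the TCP and whose axes are the flange's). Camera axes: x right, y down, z forward; pixel columns grow to the right and rows downward; lengths in m; the calibration is good to about 2 mm. A picture is of the moment at which its call begins: read the wrist's pose just before it. get_calibration takes no time and is no camera call.
- arm.job_done(): hands the job in; it is judged then, once.
Trained networks look in the newest picture that a camera, given by its name, has taken for a name from the list of things; names that differ only in an ending like _2 or _b are one class to them, and where a whole thing is asked for, a point or a joint stands for the part that bears it (a point fixed in the world has none). Each returns a list of dicts, best first, with "score" (0 to 1); they miss things now and then, are a little off and sometimes report something else, mostly with a low value. They report only what shows in the picture. A call takes as long as a camera call.
- arm.recognise(thing, camera): "extent" ([left, top, width, height] in pixels, round what is visible of it).
- arm.trace(thing, camera): "mask" (384x512 bool, what is visible of it) and "extent" ([left, top, width, height] in pixels, round what is visible of it).
The state is a dict: "t": time; "q": joint angles; "qd": joint speeds; "joint_efforts": joint torques, N m; "eef_pos": TCP position; "ee_rot": TCP orientation; "force": force on the tool from outside, world axes, zero at the start; "moment": the same for the moment, N m; "width": finger opening in m; "gripper_force": force on a finger pad.
Only numpy, scipy, OpenCV 4.12 (cv2) and the standard library are available. Lean on these libraries where they do the work, as an engineer would, in place of code of your own. Each camera call takes 0.05 s, during which the arm holds its last target. There are 200 camera calls.

## Task

Make the vegetable slicer safe to put away: take the lock pin (the thin one with the square handle) out of its stand, put it through the hole in the steel guard, and with its tip rubbing on the hidden blade bed slide pin and guard together towards the blade until you feel the tip drop into the lock hole. Push the pin fully home, collar on the guard, and let go. Be gentle, never pressing on the slicer with more than about 25 N, and leave everything else where it is.

Things in the scene. Friction and masses are not known exactly. Their poses are not given: they have to be found in the camera images.
- slicer: Flat vegetable slicer (mandoline), fixed: two light wooden rails, aluminium deck between, 310 x 120 x 45 mm. Origin: centre of its underside, on the table. x runs along the rails, the way the guard slides shut over the blade (a dark strip across the deck near the +x end); y across, z up. Deck top 40 mm, rail tops 44 mm above the origin. The deck has a clear lengthwise slot 18 mm wide under all the guard hole's travel.
- bed_face (a point): Point on the slicer's centre line, 34 mm above its origin: height of the flat top of the steel blade bed, hidden under the guard and deck. The bed does not move, but is set differently each time. Its one round lock hole (14 mm, right through its 12 mm, empty below) is on the centre line where the guard's hole comes after 35 to 70 mm of guard travel. It cannot be seen, only felt.
- guard (a joint): Travel of the steel blade guard, m: 0 fully back, grows as it slides to the slicer's +x, end stop at 0.08; starts between 0 and 0.015. Flat plate 190 x 94 mm, 4 mm thick, its top 45 mm above the table; it slides on the deck with about 2 N of friction and cannot lift. Low ridges (7 mm rear, 4 mm front) cross it about 90 mm from the hole. A pin in its hole drags it along.
- guard_hole (a point): Centre of the guard's only hole, round, 14 mm, at its upper face, 45 mm above the table; moves with the guard, at slicer y = 0, x = -0.04 m + guard travel. A pin put through it comes to rest on the blade bed 11 mm below the guard's upper face and, dragged along, drops further once over the lock hole.
- lock_pin: Lock pin, loose, about 60 g, upright in the stand. Steel shank 10 mm across, 30 mm long, chamfered tip; above it a round collar 26 mm across, 5 mm thick; above that a square black handle 16 x 16 x 36 mm. Height 71 mm. Origin: centre of the shank's tip; z up to the handle, x and y square to the handle's sides. Fully home its collar lies on the guard, the tip 15 mm above the table.
- lock_pin_tip (a point): Centre of the tip of the lock pin's shank (the body's origin).
- thick_pin: The other pin in the stand, not wanted: steel shank 18 mm across (too thick for the guard), the same collar, and a round black ball knob 25 mm across on a thin neck instead of a square handle; 70 mm tall. Origin at its tip.
- stand: Fixed wooden block, 136 x 56 x 42 mm, origin at the centre of its underside, x along its length. Two holes, 21 mm across, 36 mm deep, 40 mm either side of its centre along x, hold the two pins upright, either way round, collars on its top, tips 12 mm above the table.
- mug: Bystander: white mug, about 90 mm across without its handle, 100 mm tall, loose. Origin at the centre of its underside.
- pepper_mill: Bystander: turned wooden pepper mill, 58 mm across, 150 mm tall, loose. Origin at the centre of its underside.
- ramekin: Bystander: small white stoneware ramekin, 61 mm across, 37 mm tall, loose. Origin at the centre of its underside.
- garlic: Bystander: garlic bulb, about 50 mm, loose. Origin at the centre of its underside.
- salt: Bystander: turned wooden salt cellar with a lid, 66 mm across, 68 mm tall, loose. Origin at the centre of its underside.

How it is judged:
On the way, in this order (a step that is already met when the one before it is completed fails the run):
1. the lock pin is drawn up out of the stand (z of lock_pin_tip in the frame of stand above 0.045 m), for 0.1 s.
2. the lock pin's tip is put down through the guard's hole (horizontal distance between lock_pin_tip and guard_hole below 0.006 m and z of lock_pin_tip in the frame of slicer below 0.04 m), for 0.1 s.
At the end, for the whole second after the job is handed in: The lock pin stands upright (within 5 degrees) in the guard's hole (tip within 6 mm of its axis) and fully home in the lock hole: tip at most 17.5 mm above the table, collar within 2.5 mm of the guard. Guard at 30 mm of travel or more; pin released and at rest (z of lock_pin_tip in the frame of slicer below 0.0175 m and horizontal distance between lock_pin_tip and guard_hole below 0.006 m and angle between lock_pin's own z axis and vertical below 0.09 rad and value of joint guard above 0.03 m and linear speed of lock_pin below 0.01 m/s and contact force between the fingers and lock_pin below 0.05 N); the robot touches nothing.
It fails at once if the slicer is pressed with more than 40 N (contact force between slicer and anything else above 40 N).
It fails at once if the thick pin is moved more than 20 mm (distance of thick_pin from where it was at the start of the episode above 0.02 m).
It fails at once if a bystander is moved more than 30 mm (distance of any of mug, pepper_mill, ramekin, garlic, salt from where it was at the start of the episode above 0.03 m).
It also fails if it takes over 58 s, if anything falls off the work surface, if the arm or the gripper's body presses on something with over 40 N, if the wrist force passes 120 N, or if a joint passes its speed limit or range.

## Working session

There is one attempt and no reset: what is moved stays moved. The work goes in short steps, Python scripts to look and compute and a shell command to move; the robot and the scene stay as the last step left them, time stands still between calls to the robot, and variables do not carry over. Pictures are saved under pics/ and viewed, at most 10 in all, crops included, and the job is handed in when it is done.

```bash
mkdir -p pics; cat > h.py <<'E'
import numpy as np, cv2
from scipy.spatial.transform import Rotation as Ro
from station import arm
def pts(cam,mask,depth,cal):
    v,u=np.nonzero(mask&(depth>0)); d=depth[v,u]
    K=cal["mtx"]; c=np.c_[(u-K[0][2])/K[0][0]*d,(v-K[1][2])/K[1][1]*d,d]
    return (c-np.array(cal["t"]))@np.array(cal["R"])
def world(u,v,d,cal):
    K=np.array(cal["mtx"]); return (np.linalg.inv(K)@[u,v,1]*d-np.array(cal["t"]))@np.array(cal["R"])
E
python3 - <<'E'
from h import *
s=arm.get_state(); print(s)
ims=[]
for c in("top","side"):
    im,d=arm.grab_frame(c); cal=arm.get_calibration(c); np.savez(c,im=im,d=d); 
    cv2.imwrite(f"pics/{c}.png",im[:,:,::-1]); print(c,cal)
    for n in("slicer","guard","guard_hole","lock_pin","thick_pin","stand"):
        r=arm.trace(n,c)
        for o in r[:2]:
            p=pts(c,o["mask"],d,cal); print(n,round(o["score"],2),o["extent"],len(p), np.median(p,0).round(3),p.min(0).round(3),p.max(0).round(3))
            if o is r[0]: np.save(f"{c}_{n}",o["mask"])
E
```

```text
{'t': 0.0, 'q': array([-9.31898354e-01,  3.59361700e-01,  1.10241117e-02, -3.51003457e-04,
       -1.22406920e+00, -2.88116649e-01]), 'qd': array([-0.00136835,  0.00011864,  0.00115258, -0.00021006,  0.00126458,
       -0.00309894]), 'joint_efforts': array([ 2.26515564e-03, -5.82724142e+01,  2.93050933e+01,  6.99721009e+00,
        6.93308990e-03, -1.43171255e-04]), 'eef_pos': array([ 0.23176282, -0.63343371,  0.22562368]), 'ee_rot': array([ 3.13995481e+00, -1.41288819e-04, -2.79093076e+00]), 'force': array([ 0.08798893, -0.39604623,  0.42615539]), 'moment': array([-0.01375231, -0.05933707,  0.01085251]), 'gripper_force': 0.0, 'width': 0.08764971821450376}
top {'mtx': array([[443.01153083,   0.        , 252.31593324],
       [  0.        , 443.01153083, 193.73006936],
       [  0.        ,   0.        ,   1.        ]]), 'R': array([[-0.0105841 , -0.99968165,  0.02290378],
       [-0.99549856,  0.00837688, -0.09440578],
       [ 0.09418387, -0.02379988, -0.9952703 ]]), 't': array([-0.01141908,  0.55653495,  1.22030261])}
slicer 0.82 [130.5, 180.1, 116.7, 57.4] 4775 [0.514 0.156 0.045]
[... 796 characters left out ...]
-0.00187846],
       [-0.34170595,  0.59416695, -0.72815017],
       [ 0.36538408, -0.62984179, -0.68541505]]), 't': array([0.48007148, 0.21819018, 1.08724634])}
slicer 0.89 [185.0, 196.7, 108.6, 102.5] 5015 [0.505 0.186 0.041] [ 0.435 -0.039 -0.007] [0.604 0.32  0.055]
slicer 0.62 [295.2, 129.4, 7.9, 16.5] 68 [ 0.572 -0.292  0.06 ] [ 0.563 -0.305  0.04 ] [ 0.585 -0.283  0.085]
guard 0.7 [217.8, 203.7, 67.6, 55.3] 2059 [0.507 0.125 0.043] [0.452 0.012 0.028] [0.566 0.218 0.055]
guard_hole 0.8 [217.7, 205.2, 65.8, 56.3] 1974 [0.507 0.128 0.043] [0.454 0.014 0.031] [0.566 0.218 0.055]
stand 0.63 [285.6, 137.5, 45.6, 31.1] 753 [ 0.531 -0.272  0.034] [ 0.463 -0.327 -0.004] [ 0.607 -0.253  0.046]
```

```bash
python3 - <<'E'
import cv2,numpy as np
t=cv2.imread("pics/top.png"); s=cv2.imread("pics/side.png")
a=cv2.resize(t[90:260,120:390],(800,504),interpolation=2)
b=cv2.resize(s[100:310,170:370],(570,600),interpolation=2)
cv2.imwrite("pics/a.png",a);cv2.imwrite("pics/b.png",b)
E
```

```text
(no output)
```

View pics/a.png

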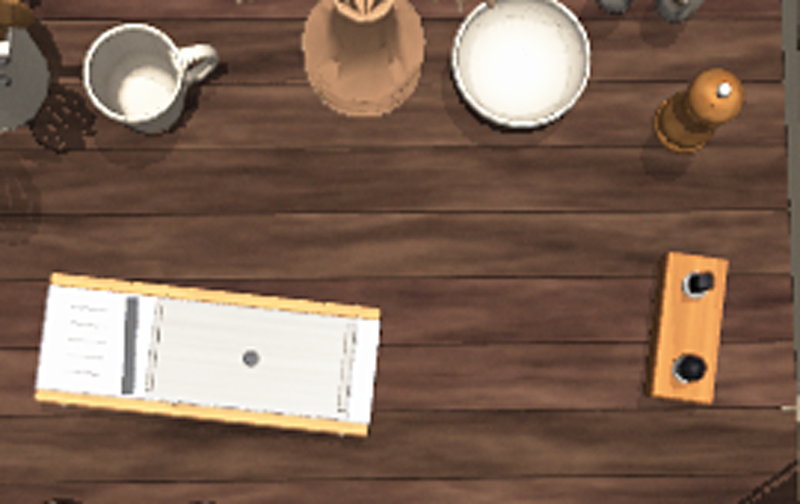

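View pics/b.png

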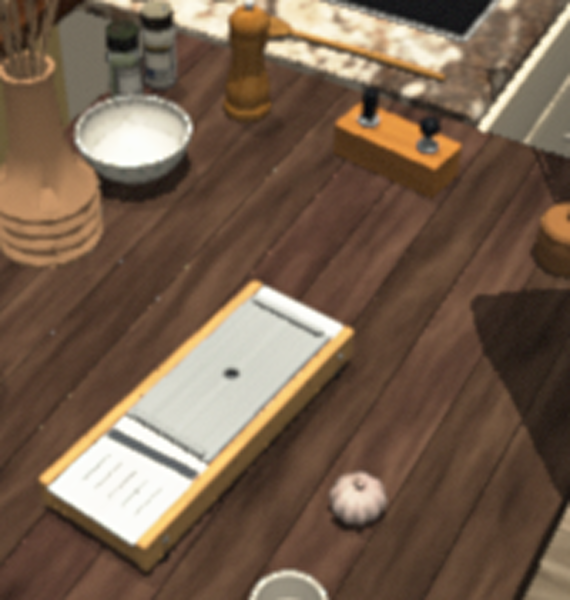

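The square handle is in the far hole of the stand (top image ≈ (356,186)). The ball knob is in the near hole and the guard hole is at ≈ (204,211). The slicer's +x (blade) points to world +y.

```bash
cat >> h.py <<'E'
def onplane(u,v,z,cal):
    K=np.array(cal["mtx"]);R=np.array(cal["R"]);C=-R.T@cal["t"]; r=R.T@np.linalg.inv(K)@[u,v,1]; return C+r*(z-C[2])/r[2]
E
python3 - <<'E'
from h import *
for c in("top","side"):
    f=np.load(c+".npz"); d=f["d"]; im=f["im"]; cal=arm.get_calibration(c)
    P=pts(c,np.ones_like(d,bool),d,cal)
    for n,z0,z1 in(("slicer",.036,.056),("guard",.038,.054),("stand",.036,.05)):
        p=pts(c,np.load(f"{c}_{n}.npy"),d,cal); p=p[(p[:,2]>z0)&(p[:,2]<z1)]
        print(c,n,cv2.minAreaRect((p[:,:2]*1000).astype(np.float32)),p[:,2].mean())
    # handle
    p=P[(P[:,0]>.53)&(P[:,0]<.64)&(P[:,1]>-.34)&(P[:,1]<-.24)]
    q=p[p[:,2]>.074];print(c,"handle",len(q),q.mean(0),q.min(0),q.max(0))
    # guard hole dark blob
    m=cv2.erode(np.load(f"{c}_guard.npy").astype(np.uint8),np.ones((9,9))) if 0 else np.load(f"{c}_guard.npy")
    g=im.mean(2); v,u=np.nonzero(np.ones_like(g)); 
    for uu,vv in [(204.4,210.8) if c=="top" else (170+231/2.85,100+373/2.857)]:
        w=g[int(vv)-6:int(vv)+7,int(uu)-6:int(uu)+7]; b=np.median(w); ww=np.clip(b-w-25,0,None)
        yy,xx=np.mgrid[0:13,0:13]; cu=(ww*xx).sum()/ww.sum()+int(uu)-6; cv=(ww*yy).sum()/ww.sum()+int(vv)-6
        print(c,"hole",cu,cv,onplane(cu,cv,.045,cal))
cal=arm.get_calibration("top"); print(onplane(356.6,185,.083,cal))
E
```

```text
top slicer ((514.5516967773438, 156.01657104492188), (309.8127746582031, 119.87825012207031), 83.40716552734375) 0.04452352940161792
top guard ((509.9753723144531, 115.318115234375), (192.822265625, 93.82246398925781), 83.30369567871094) 0.04636518248309909
top stand ((535.7540893554688, -295.51025390625), (58.33191680908203, 136.5801239013672), 81.86397552490234) 0.04309212379356931
top handle 37 [ 0.57380668 -0.29968355  0.08279394] [ 0.56724007 -0.30746552  0.0741495 ] [ 0.58082739 -0.29283778  0.0897067 ]
top hole 204.05857370376924 210.45708724119623 [0.50947109 0.1172288  0.045     ]
side slicer ((512.8013305664062, 158.48135375976562), (311.4910583496094, 122.72148895263672), 83.66067504882812) 0.041531881952309356
side guard ((507.7108154296875, 115.16236114501953), (202.15614318847656, 101.0110855102539), 84.423828125) 0.043467852726151286
side stand ((533.80078125, -291.9826354980469), (63.624141693115234, 138.19886779785156), 80.1292953491211) 0.03992891699493677
side handle 21 [ 0.57347874 -0.29592174  0.0795068 ] [ 0.56402683 -0.30784148  0.07495797] [ 0.58375788 -0.28802644  0.08480978]
side hole 250.75223271242663 230.21383005868844 [0.50813179 0.12034126 0.045     ]
[ 0.57240263 -0.29784173  0.083     ]
```

```bash
cat >> h.py <<'E'
def rows(target,yaw=None):
    "units of crank from measured pose to the target TCP position/yaw"
    s=arm.get_state(); R=Ro.from_euler("xyz",s["ee_rot"]).as_matrix()
    u=R.T@(np.array(target)-s["eef_pos"])/.025
    t=0
    if yaw is not None: t=-((yaw-s["ee_rot"][2]+np.pi/2)%np.pi-np.pi/2)/np.radians(5)
    print("units",u.round(3),"turn",round(t,2),"yaw",np.degrees(s["ee_rot"][2]).round(1),"q",s["q"].round(2),"F",s["force"].round(1))
E
python3 - <<'E'
from h import *
print(arm.hold_point_z, arm.get_calibration("wrist"))
rows([.5745,-.2995,.23],np.radians(81.9))
rows([.5745,-.2995,.23],np.radians(-8.1))
E
```

```text
0.0188 {'mtx': array([[297.1906547 ,   0.        , 255.36408055],
       [  0.        , 297.1906547 , 189.74658253],
       [  0.        ,   0.        ,   1.        ]]), 'mount': array([[-7.46664042e-04, -9.63897473e-01, -2.66272613e-01,
         7.22133430e-02],
       [ 9.99999647e-01, -8.22005106e-04,  1.71496667e-04,
        -9.94949238e-04],
       [-3.84182651e-04, -2.66272391e-01,  9.63897747e-01,
        -1.58170980e-01],
       [ 0.00000000e+00,  0.00000000e+00,  0.00000000e+00,
         1.00000000e+00]])}
units [-17.464   7.851  -0.136] turn -12.36 yaw -159.9 q [-0.93  0.36  0.01 -0.   -1.22 -0.29] F [-0.3 -0.1 -0.1]
units [-17.464   7.851  -0.136] turn 5.64 yaw -159.9 q [-0.93  0.36  0.01 -0.   -1.22 -0.29] F [-0.3 -0.1 -0.1]
```

```bash
python3 -m crank '[[[-2,0.9,0,0.6],[-4,1.8,0,1.3],[-6,2.7,0,2],[-8,3.6,0,2.6],[-10,4.5,0,3.3],[-12,5.4,0,4],[-14,6.3,0,4.6],[-16,7.2,0,5.2],[-17.46,7.85,0,5.64],[-17.46,7.85,0,5.64],[-17.46,7.85,0,5.64]]]' 0
python3 - <<'E'
from h import *
s=arm.get_state(); im,d=arm.grab_frame("wrist"); cv2.imwrite("pics/w1.png",im[:,:,::-1]); np.savez("w1",im=im,d=d,p=s["eef_pos"],r=s["ee_rot"])
c=arm.get_calibration("wrist");M=np.array(c["mount"]);T=np.eye(4);T[:3,:3]=Ro.from_euler("xyz",s["ee_rot"]).as_matrix();T[:3,3]=s["eef_pos"]
W=T@M; cal=dict(mtx=c["mtx"],R=W[:3,:3].T,t=-W[:3,:3].T@W[:3,3])
P=pts("w",np.ones_like(d,bool),d,cal); v,u=np.nonzero(d>0)
k=(P[:,2]>.074)&(P[:,2]<.092)&(np.hypot(P[:,0]-.5745,P[:,1]+.2995)<.03)
q=P[k];print(len(q),q.mean(0),cv2.minAreaRect((q[:,:2]*1000).astype(np.float32)),u[k].mean(),v[k].mean())
for o in arm.recognise("lock_pin","wrist")[:2]:print(o)
rows([.5745,-.2995,.23])
E
```

```text
t: 2.08
eef_pos: [0.5743, -0.2995, 0.2264]
ee_rot: [-3.142, -0.0, 3.001]
force: [-0.6, 0.2, 1.1]
width: 0.0874
gripper_force: 0.0
234 [ 0.5721133  -0.30140144  0.08193497] ((573.0430297851562, -301.5622863769531), (16.249053955078125, 15.92397689819336), 0.5825781226158142) 254.2905982905983 177.0982905982906
{'extent': [246.2, 160.1, 18.9, 24.8], 'score': 0.91}
units [-0.024  0.032 -0.133] turn 0 yaw 171.9 q [-0.18  0.31 -0.05  0.   -1.2  -1.53] F [-0.3 -0.1 -0.3]
```

View pics/w1.png

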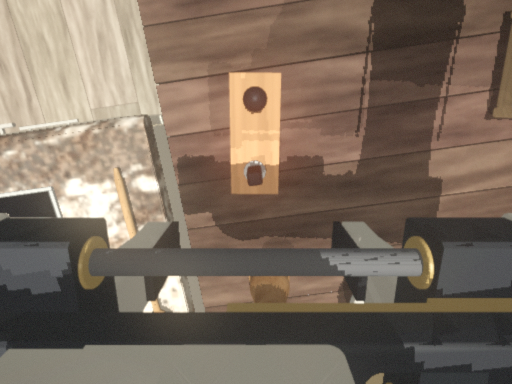

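Handle centre ≈ (0.573, −0.301), 16 × 16 mm and square to the world axes, at wrist pixel (254,177). That matches the stated size and height, so I'm descending and gripping.

```bash
python3 -m crank '[[[0.04,-0.05,2,-0.9],[0.04,-0.05,4,-1.74],[0.04,-0.05,5.6,-1.74],[0.04,-0.05,6.6,-1.74],[0.04,-0.05,6.98,-1.74],[0.04,-0.05,6.98,-1.74]]]' 0
python3 -m crank '[[[0,0,0,0],[0,0,0,0],[0,0,0,0],[0,0,0,0],[0,0,0,0],[0,0,0,0],[0,0,0,0],[0,0,0,0]]]' 1 25
```

```text
t: 2.92
eef_pos: [0.5729, -0.3013, 0.0522]
ee_rot: [-3.141, -0.0, -3.132]
force: [-0.4, 1.1, 0.6]
width: 0.0878
gripper_force: 0.0
t: 3.92
eef_pos: [0.5732, -0.3007, 0.052]
ee_rot: [3.142, -0.0, -3.131]
force: [-0.5, -0.2, -0.0]
width: 0.0155
gripper_force: 25.0
```

```bash
python3 -m crank '[[[0,0,-1,0],[0,0,-2.5,0],[0,0,-4.3,0],[0.3,2,-4.3,0],[0.7,4.3,-4.3,0],[1.1,6.7,-4.3,0],[1.4,9.1,-4.3,0],[1.8,11.5,-4.3,0],[2.2,14,-4.3,0],[2.5,16,-4.3,0],[2.53,16.77,-4.3,0],[2.53,16.77,-4.3,0]]]' 1 25
python3 - <<'E'
from h import *
s=arm.get_state(); print(s["eef_pos"],s["ee_rot"],s["width"],s["force"])
ims=[]
for n in("side","wrist","top"):
    im,d=arm.grab_frame(n); np.savez("c_"+n,im=im,d=d)
    for o in arm.recognise("lock_pin",n)[:1]: print(n,o)
    cv2.imwrite(f"pics/c_{n}.png",im[:,:,::-1])
    if n=="side": cv2.imwrite("pics/c_sc.png",cv2.resize(im[140:290,180:330,::-1],(600,600),interpolation=2))
E
```

```text
t: 5.42
eef_pos: [0.5055, 0.1189, 0.1595]
ee_rot: [-3.142, -0.0, -3.129]
force: [-0.0, -0.3, -0.5]
width: 0.0155
gripper_force: 25.0
[0.50551701 0.11892708 0.15953538] [-3.14155683e+00 -4.25988896e-05 -3.12901959e+00] 0.015514019244679243 [-0.02344058 -0.3170262  -0.48525704]
side {'extent': [251.3, 195.2, 3.7, 15.9], 'score': 0.41}
wrist {'extent': [240.1, 207.0, 32.8, 40.6], 'score': 0.93}
```

View pics/c_sc.png

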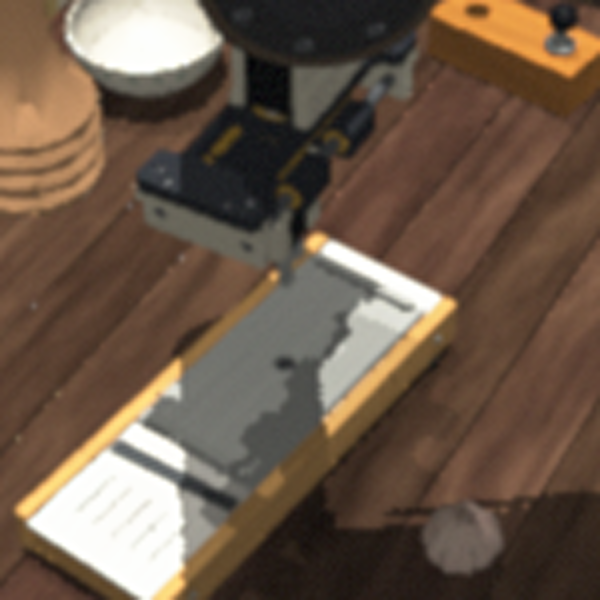

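View pics/c_wrist.png

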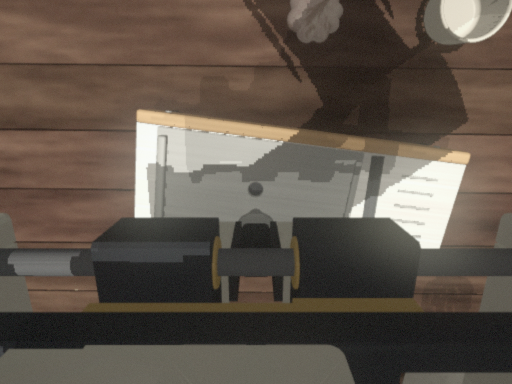

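```bash
python3 - <<'E'
from h import *
from numpy.linalg import inv
s=arm.get_state(); print(s["eef_pos"])
c=arm.get_calibration("wrist");M=np.array(c["mount"]);T=np.eye(4);T[:3,:3]=Ro.from_euler("xyz",s["ee_rot"]).as_matrix();T[:3,3]=s["eef_pos"]
W=T@M; cal=dict(mtx=c["mtx"],R=W[:3,:3].T,t=-W[:3,:3].T@W[:3,3])
f=np.load("c_wrist.npz");im=f["im"];d=f["d"];g=im.mean(2)
w=g[180:197,247:265];ww=np.clip(np.median(w)-w-20,0,None);yy,xx=np.mgrid[180:197,247:265]
hu,hv=(ww*xx).sum()/ww.sum(),(ww*yy).sum()/ww.sum();print("hole",hu,hv,onplane(hu,hv,.045,cal), "depth pt",world(hu,hv,d[int(hv)+6,int(hu)+8],cal))
# collar/handle points between the fingers, tool frame
m=np.zeros_like(d,bool);m[200:250,238:275]=1;P=pts("w",m,d,cal)
k=(P[:,2]>.14)&(P[:,2]<.2)
for a,b in((.146,.152),(.152,.158),(.158,.17),(.17,.182),(.182,.2)):
    q=P[(P[:,2]>a)&(P[:,2]<b)]
    if len(q):print(a,b,len(q),q.min(0).round(4),q.max(0).round(4))
f=np.load("c_side.npz");d=f["d"];cal=arm.get_calibration("side")
m=np.zeros_like(d,bool);m[195:215,245:258]=1;P=pts("s",m,d,cal)
k=(P[:,2]>.11)&(P[:,2]<.17);q=P[k];print("side pin pts",len(q));print(q[np.argsort(q[:,2])][:25].round(4))
E
python3 - <<'E'
import cv2
a=cv2.imread('pics/c_wrist.png')[160:260,215:300]; b=cv2.imread('pics/c_side.png')[180:230,230:275]
import numpy as np
a=cv2.resize(a,(425,500),interpolation=0);b=cv2.resize(b,(360,400),interpolation=0);b=cv2.copyMakeBorder(b,0,100,0,0,0)
cv2.imwrite('pics/z.png',np.hstack([a,b]))
E
```

```text
[0.5056807  0.11681123 0.15946848]
hole 254.78808510638294 191.81787234042554 [0.51114374 0.11520294 0.045     ] depth pt [0.51124461 0.11520314 0.04464397]
0.146 0.152 39 [0.4926 0.1053 0.1487] [0.4985 0.1261 0.1519]
0.152 0.158 301 [0.4928 0.1059 0.1521] [0.5011 0.1254 0.158 ]
0.158 0.17 306 [0.4952 0.1058 0.1581] [0.5011 0.1262 0.17  ]
0.17 0.182 365 [0.4949 0.1063 0.17  ] [0.501  0.1255 0.182 ]
0.182 0.2 242 [0.495 0.107 0.182] [0.5001 0.1248 0.1929]
side pin pts 73
[[0.5106 0.1227 0.1204]
 [0.5065 0.1247 0.1207]
 [0.5019 0.1226 0.1211]
 [0.5033 0.1251 0.1226]
 [0.5019 0.1225 0.1245]
 [0.506  0.1254 0.1249]
 [0.5037 0.1244 0.1252]
 [0.5096 0.1242 0.1257]
 [0.5024 0.1217 0.1271]
 [0.5066 0.1243 0.1273]
 [0.5037 0.1243 0.1287]
 [0.5096 0.1241 0.1291]
 [0.5067 0.1241 0.1305]
 [0.5036 0.1244 0.1323]
 [0.5014 0.1233 0.1324]
 [0.5092 0.1247 0.1333]
 [0.501  0.1238 0.1365]
 [0.5051 0.1266 0.1368]
 [0.5063 0.1245 0.138 ]
 [0.5022 0.1266 0.1383]
 [0.5082 0.1261 0.1384]
 [0.5016 0.1228 0.1388]
 [0.5033 0.1247 0.1396]
 [0.5067 0.1331 0.1485]
 [0.496  0.1272 0.1486]]
```

View pics/z.png

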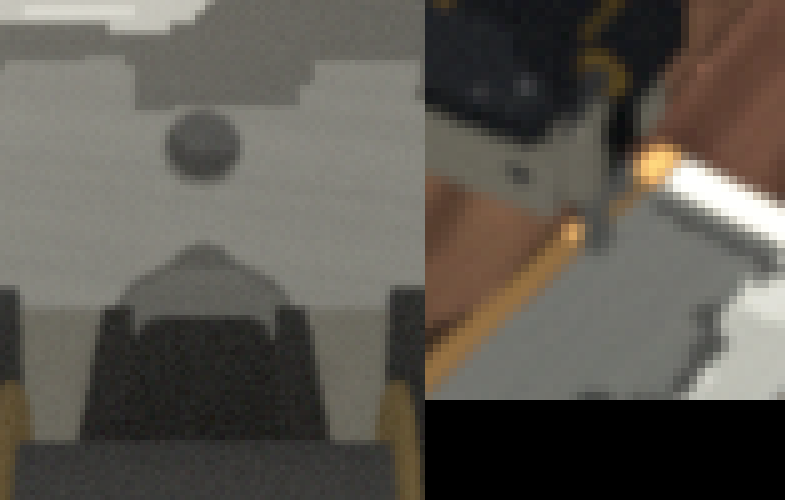

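The wrist view shows the hole at ≈ (255.6,189.4), with the collar and shank of the held pin centred at ≈ (256,210). The pin is upright and about 3 mm short in x. I'll get closer and look again.

```bash
python3 -m crank '[[[-0.06,0,1,0],[-0.13,0,2,0],[-0.13,0,2.46,0],[-0.13,0,2.46,0],[-0.13,0,2.46,0],[-0.13,0,2.46,0]]]' 1 25
python3 - <<'E'
from h import *
s=arm.get_state(); print(s["eef_pos"],s["force"])
c=arm.get_calibration("wrist");M=np.array(c["mount"]);T=np.eye(4);T[:3,:3]=Ro.from_euler("xyz",s["ee_rot"]).as_matrix();T[:3,3]=s["eef_pos"]
W=T@M; cal=dict(mtx=c["mtx"],R=W[:3,:3].T,t=-W[:3,:3].T@W[:3,3])
im,d=arm.grab_frame("wrist");np.savez("d_wrist",im=im,d=d)
K=np.array(c["mtx"]);
def proj(X): q=cal["R"]@np.array(X)+cal["t"]; q=K@q; return q[:2]/q[2]
p=s["eef_pos"]
print("tip proj",proj(p-[0,0,.04]),"below at guard",proj([p[0],p[1],.045]))
cv2.imwrite("pics/d.png",cv2.resize(im[150:270,205:305,::-1],(500,600),interpolation=0))
E
```

```text
t: 6.48
eef_pos: [0.5094, 0.1182, 0.099]
ee_rot: [3.141, 0.001, -3.131]
force: [0.5, -0.6, -0.8]
width: 0.0159
gripper_force: 25.0
[0.5093677  0.11818982 0.09895198] [ 0.46334455 -0.56414095 -0.79235431]
tip proj [256.90161332 213.0248099 ] below at guard [256.78732134 206.66484739]
```

View pics/d.png

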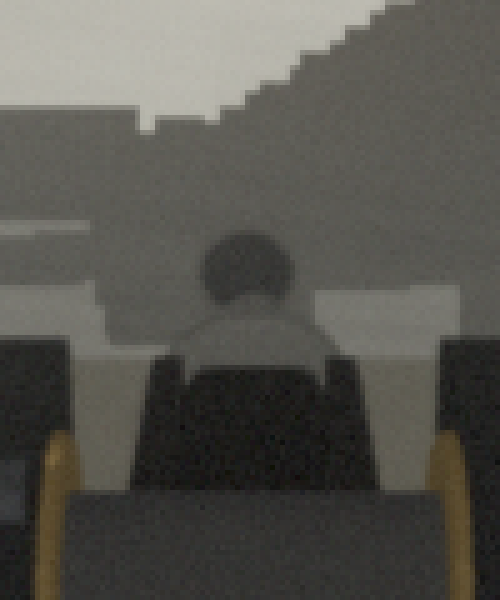

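```bash
python3 - <<'E'
from h import *
im=np.load("d_wrist.npz")["im"].mean(2)[190:226,230:280]
a=np.clip((im-60)*3.2,0,255).astype(np.uint8); print(im.min(),im.max())
cv2.imwrite("pics/e.png",cv2.resize(a,(800,576),interpolation=0))
E
```

```text
22.333333333333332 120.66666666666667
```

View pics/e.png

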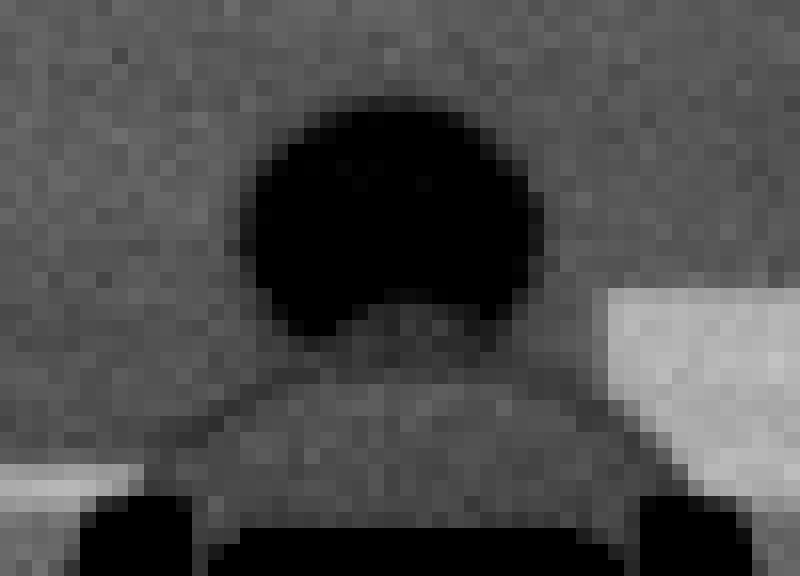

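Relative to the tip, the hole is ≈ 2 mm along tool +x and −1.3 mm along tool y (hole centre ≈ (254.0,204.1), tip ≈ (255.8,213)). I'll correct for that and lower gently.

```bash
python3 -m crank '[[[0.08,-0.05,0.2,0],[0.08,-0.05,0.45,0],[0.08,-0.05,0.5,0],[0.08,-0.05,0.5,0],[0.08,-0.05,0.53,0],[0.08,-0.05,0.56,0],[0.08,-0.05,0.59,0],[0.08,-0.05,0.59,0]]]' 1 25
```

```text
t: 7.52
eef_pos: [0.5069, 0.1167, 0.0833]
ee_rot: [-3.142, -0.0, -3.131]
force: [0.0, 0.0, -0.6]
width: 0.0159
gripper_force: 25.0
```

```bash
python3 -m crank '[[[0,0,0.04,0],[0,0,0.08,0],[0,0,0.08,0]]]' 1 25; python3 -m crank '[[[0,0,0.04,0],[0,0,0.08,0],[0,0,0.08,0]]]' 1 25; python3 -m crank '[[[0,0,0.04,0],[0,0,0.08,0],[0,0,0.08,0]]]' 1 25
```

```text
t: 7.9
eef_pos: [0.5068, 0.1166, 0.0812]
ee_rot: [-3.141, -0.0, -3.131]
force: [-0.1, -0.6, 0.4]
width: 0.0161
gripper_force: 25.0
t: 8.28
eef_pos: [0.5068, 0.1166, 0.0792]
ee_rot: [-3.141, -0.0, -3.131]
force: [-0.4, -0.4, -0.9]
width: 0.016
gripper_force: 25.0
t: 8.65
eef_pos: [0.5068, 0.1166, 0.0772]
ee_rot: [-3.141, -0.0, -3.131]
force: [0.4, -0.1, 0.3]
width: 0.0159
gripper_force: 25.0
```

```bash
python3 -m crank '[[[0,0,0.04,0],[0,0,0.08,0],[0,0,0.08,0],[0,0,0.08,0]]]' 1 25; python3 -m crank '[[[0,0,0.04,0],[0,0,0.04,0],[0,0,0.04,0]]]' 1 25
```

```text
t: 9.15
eef_pos: [0.5069, 0.1167, 0.0753]
ee_rot: [-3.142, 0.0, -3.131]
force: [-0.7, -0.6, -1.3]
width: 0.0158
gripper_force: 25.0
t: 9.52
eef_pos: [0.5069, 0.1166, 0.0743]
ee_rot: [-3.142, -0.0, -3.131]
force: [-0.8, 0.3, -0.6]
width: 0.0157
gripper_force: 25.0
```

```bash
python3 -m crank '[[[0,0,0.02,0],[0,0,0.02,0],[0,0,0.02,0]]]' 1 25; python3 -m crank '[[[0,0,0.02,0],[0,0,0.02,0],[0,0,0.02,0]]]' 1 25
```

```text
t: 9.9
eef_pos: [0.507, 0.1167, 0.0739]
ee_rot: [3.142, 0.0, -3.131]
force: [-0.6, -0.2, 1.8]
width: 0.0158
gripper_force: 25.0
t: 10.28
eef_pos: [0.5071, 0.1167, 0.0738]
ee_rot: [3.142, 0.0, -3.131]
force: [-1.4, 0.3, 6.1]
width: 0.0156
gripper_force: 25.0
```

Contact is at tip z ≈ 34 mm, the bed height, with a 6 N push. Next I slide along the slicer's x.

```bash
python3 -m crank '[[[-0.012,0.1,0,0],[-0.025,0.2,0,0],[-0.038,0.3,0,0],[-0.05,0.4,0,0],[-0.05,0.4,0,0]]]' 1 25; python3 -m crank '[[[0,0,0,0]]]' 1 25
```

```text
t: 10.9
eef_pos: [0.508, 0.1257, 0.0738]
ee_rot: [-3.14, -0.0, -3.131]
force: [-0.7, -3.0, 6.6]
width: 0.016
gripper_force: 25.0
t: 11.02
eef_pos: [0.508, 0.1257, 0.0738]
ee_rot: [-3.14, -0.0, -3.131]
force: [-0.8, -4.9, 5.5]
width: 0.0157
gripper_force: 25.0
```

```bash
python3 -m crank '[[[-0.012,0.1,0,0],[-0.025,0.2,0,0],[-0.038,0.3,0,0],[-0.05,0.4,0,0],[-0.063,0.5,0,0],[-0.075,0.6,0,0],[-0.088,0.7,0,0],[-0.1,0.8,0,0],[-0.1,0.8,0,0]]]' 1 25; python3 -m crank '[[[-0.007,0.06,0,0],[-0.007,0.06,0,0]]]' 1 25
```

```text
t: 12.15
eef_pos: [0.5103, 0.1458, 0.0738]
ee_rot: [-3.14, -0.0, -3.131]
force: [-0.5, -3.9, 7.0]
width: 0.0156
gripper_force: 25.0
t: 12.4
eef_pos: [0.5105, 0.1471, 0.0738]
ee_rot: [-3.14, -0.0, -3.131]
force: [-0.6, -5.5, 5.9]
width: 0.0158
gripper_force: 25.0
```

```bash
for i in 1; do :; done; python3 -m crank '[[[-0.0075,0.06,0,0],[-0.0075,0.06,0,0]]]' | grep -E 'eef|force: \['; python3 -m crank '[[[-0.0075,0.06,0,0],[-0.0075,0.06,0,0]]]' | grep -E 'eef|force: \['; python3 -m crank '[[[-0.0075,0.06,0,0],[-0.0075,0.06,0,0]]]' | grep -E 'eef|force: \['
```

```text
eef_pos: [0.5106, 0.1486, 0.0738]
force: [-0.6, -4.8, 6.5]
eef_pos: [0.5108, 0.1501, 0.0738]
force: [-0.1, -5.4, 6.5]
eef_pos: [0.511, 0.1516, 0.0738]
force: [0.1, -4.8, 6.1]
```

```bash
python3 -m crank '[[[-0.0075,0.06,0,0],[-0.0075,0.06,0,0]]]' | grep -E 'eef|force: \['; python3 -m crank '[[[-0.0075,0.06,0,0],[-0.0075,0.06,0,0]]]' | grep -E 'eef|force: \['; python3 -m crank '[[[-0.0075,0.06,0,0],[-0.0075,0.06,0,0]]]' | grep -E 'eef|force: \['; python3 -m crank '[[[-0.0075,0.06,0,0],[-0.0075,0.06,0,0]]]' | grep -E 'eef|force: \['
```

```text
eef_pos: [0.5112, 0.1531, 0.0738]
force: [-0.3, -5.2, 7.2]
eef_pos: [0.5114, 0.1546, 0.0738]
force: [-0.3, -5.7, 6.1]
eef_pos: [0.5115, 0.1561, 0.0738]
force: [-0.1, -4.7, 6.1]
eef_pos: [0.5116, 0.1576, 0.0737]
force: [0.7, -5.0, 6.1]
```

```bash
python3 -m crank '[[[-0.0075,0.06,0,0],[-0.0075,0.06,0,0]]]' | grep -E 'eef|force: \['; python3 -m crank '[[[-0.0075,0.06,0,0],[-0.0075,0.06,0,0]]]' | grep -E 'eef|force: \['; python3 -m crank '[[[-0.0075,0.06,0,0],[-0.0075,0.06,0,0]]]' | grep -E 'eef|force: \['; python3 -m crank '[[[-0.0075,0.06,0,0],[-0.0075,0.06,0,0]]]' | grep -E 'eef|force: \['
```

```text
eef_pos: [0.5118, 0.1591, 0.0738]
force: [-0.0, -5.2, 5.7]
eef_pos: [0.512, 0.1606, 0.0738]
force: [-0.2, -5.1, 5.2]
eef_pos: [0.5122, 0.1621, 0.0738]
force: [0.3, -5.7, 6.9]
eef_pos: [0.5124, 0.1636, 0.0738]
force: [0.2, -5.2, 6.7]
```

```bash
python3 -m crank '[[[-0.0075,0.06,0,0],[-0.0075,0.06,0,0]]]' | grep -E 'eef|force: \['; python3 -m crank '[[[-0.0075,0.06,0,0],[-0.0075,0.06,0,0]]]' | grep -E 'eef|force: \['; python3 -m crank '[[[-0.0075,0.06,0,0],[-0.0075,0.06,0,0]]]' | grep -E 'eef|force: \['; python3 -m crank '[[[-0.0075,0.06,0,0],[-0.0075,0.06,0,0]]]' | grep -E 'eef|force: \['
```

```text
eef_pos: [0.5125, 0.1651, 0.0738]
force: [-0.5, -5.6, 7.1]
eef_pos: [0.5127, 0.1666, 0.0738]
force: [0.3, -5.2, 5.9]
eef_pos: [0.5129, 0.1681, 0.0738]
force: [-0.3, -4.9, 6.3]
eef_pos: [0.5131, 0.1696, 0.0738]
force: [0.2, -5.5, 6.8]
```

```bash
python3 -m crank '[[[0.03,0.004,0,0],[0.06,0.008,0,0],[0.06,0.008,0,0]]]' | grep -E 'eef|force: \['; python3 -m crank '[[[-0.03,-0.004,0,0],[-0.06,-0.008,0,0],[-0.09,-0.011,0,0],[-0.12,-0.015,0,0],[-0.12,-0.015,0,0]]]' | grep -E 'eef|force: \['; python3 -m crank '[[[0.03,0.004,0,0],[0.06,0.008,0,0],[0.06,0.008,0,0]]]' | grep -E 'eef|force: \['
```

```text
eef_pos: [0.5127, 0.1706, 0.0739]
force: [5.1, -3.4, 1.9]
eef_pos: [0.5135, 0.1704, 0.0736]
force: [-4.9, -0.3, 9.1]
eef_pos: [0.5131, 0.1705, 0.0737]
force: [-0.3, -3.3, 6.0]
```

```bash
python3 -m crank '[[[-0.0075,0.06,0,0],[-0.0075,0.06,0,0]]]' | grep -E 'eef|force: \['; python3 -m crank '[[[-0.0075,0.06,0,0],[-0.0075,0.06,0,0]]]' | grep -E 'eef|force: \['; python3 -m crank '[[[-0.0075,0.06,0,0],[-0.0075,0.06,0,0]]]' | grep -E 'eef|force: \['; python3 -m crank '[[[-0.0075,0.06,0,0],[-0.0075,0.06,0,0]]]' | grep -E 'eef|force: \['
```

```text
eef_pos: [0.5132, 0.1715, 0.0737]
force: [0.9, -5.0, 5.4]
eef_pos: [0.5134, 0.1734, 0.0735]
force: [1.3, -3.5, 5.3]
eef_pos: [0.5136, 0.1756, 0.0731]
force: [1.8, -2.1, 1.2]
eef_pos: [0.5138, 0.177, 0.0732]
force: [2.0, -2.7, 0.4]
```

The force vanished and the tip dropped at y ≈ 0.176. I'll push down gently.

```bash
python3 -m crank '[[[0,0,0.03,0],[0,0,0.06,0],[0,0,0.06,0]]]' | grep -E 'eef|force: \['
```

```text
eef_pos: [0.5136, 0.1768, 0.0717]
force: [1.5, -1.6, -0.6]
```

```bash
python3 -m crank '[[[0,0,0.06,0],[0,0,0.12,0],[0,0,0.12,0]]]' | grep -E 'eef|force: \[';python3 -m crank '[[[0,0,0.06,0],[0,0,0.12,0],[0,0,0.12,0]]]' | grep -E 'eef|force: \['
```

```text
eef_pos: [0.5137, 0.1768, 0.0686]
force: [1.7, 0.2, -1.7]
eef_pos: [0.5137, 0.1768, 0.0656]
force: [0.7, 0.2, -0.2]
```

```bash
python3 -m crank '[[[0,0,0.08,0],[0,0,0.16,0],[0,0,0.24,0],[0,0,0.3,0],[0,0,0.3,0]]]' | grep -E 'eef|force: \[';python3 -m crank '[[[0,0,0.04,0],[0,0,0.08,0],[0,0,0.08,0]]]' | grep -E 'eef|force: \['
```

```text
eef_pos: [0.5137, 0.1768, 0.0581]
force: [1.1, -0.2, -1.8]
eef_pos: [0.5138, 0.1768, 0.0562]
force: [1.2, 0.4, -1.7]
```

```bash
python3 -m crank '[[[0,0,0.02,0],[0,0,0.02,0]]]' | grep -E 'eef|force: \['; python3 -m crank '[[[0,0,0.02,0],[0,0,0.02,0]]]' | grep -E 'eef|force: \['
```

```text
eef_pos: [0.5138, 0.1768, 0.0558]
force: [0.8, 0.3, 0.2]
eef_pos: [0.5138, 0.1768, 0.0553]
force: [1.4, 0.3, 0.3]
```

```bash
python3 -m crank '[[[0,0,0.02,0],[0,0,0.02,0]]]' | grep -E 'eef|force: \['; python3 -m crank '[[[0,0,0.02,0],[0,0,0.02,0]]]' | grep -E 'eef|force: \['; python3 -m crank '[[[0,0,0.02,0],[0,0,0.02,0]]]' | grep -E 'eef|force: \['
```

```text
eef_pos: [0.5138, 0.1768, 0.055]
force: [0.4, -0.2, 1.4]
eef_pos: [0.5138, 0.1768, 0.0549]
force: [-1.7, 0.1, 7.3]
eef_pos: [0.5138, 0.1768, 0.0549]
force: [-3.4, 0.4, 12.1]
```

```bash
python3 -m crank '[[[0,0,-0.03,0],[0,0,-0.03,0]]]' | grep -E 'eef|force: \['; python3 -m crank '[[[0,0,0,0],[0,0,0,0],[0,0,0,0],[0,0,0,0],[0,0,0,0],[0,0,0,0]]]' 0 | tail -4; python3 -m crank '[[[0,0,-0.5,0],[0,0,-1.5,0],[0,0,-3,0],[0,0,-5,0],[2,0,-6,0],[4,0,-6,0],[4,0,-6,0],[4,0,-6,0]]]' 0
python3 - <<'E'
from h import *
im,d=arm.grab_frame("side")
cal=arm.get_calibration("side")
P=pts("s",np.ones_like(d,bool),d,cal)
q=P[(np.hypot(P[:,0]-.5138,P[:,1]-.1768)<.022)&(P[:,2]>.056)];print(len(q),q.mean(0),q.max(0))
cv2.imwrite("pics/f.png",cv2.resize(im[100:300,150:350,::-1],(600,600),interpolation=2))
E
```

```text
eef_pos: [0.5138, 0.1768, 0.0549]
force: [-1.7, -0.7, 6.5]
ee_rot: [3.142, 0.0, -3.131]
force: [-0.5, -0.3, -0.7]
width: 0.0704
gripper_force: 0.0
t: 23.9
eef_pos: [0.4141, 0.1761, 0.2057]
ee_rot: [3.14, 0.002, -3.13]
force: [-0.1, -0.1, 0.5]
width: 0.0875
gripper_force: 0.0
81 [0.51258344 0.18199183 0.07454047] [0.52228281 0.1878339  0.08835813]
```

View pics/f.png

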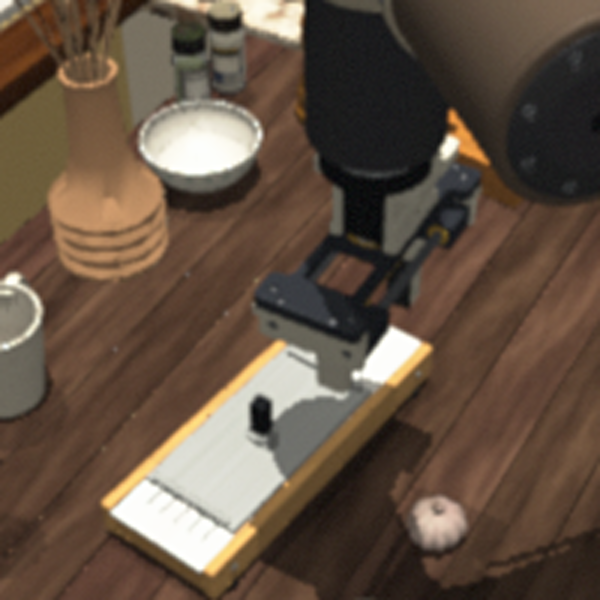

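The picture shows the pin upright with its collar on the guard at (260,430) and its top at ≈ 0.086 m. The gripper is clear and the garlic, bowl and mug look untouched, so I'm handing in.

```bash
python3 -c "
from station import arm
print(arm.job_done())"
```

```text
the job is handed in; nothing more can be done
None
```

The lock pin is fully home in the lock hole, collar on the guard and released, with wrist-force readings no higher than about 12 N; I handed the job in at about 24 s, but the hand-in call returned no verdict.

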